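Check the comb's teeth over the light pad

TASK

Two combs stand in the notches of the blue gel casting tank. Take the one with the tall grip: draw it straight up, keeping it upright until its teeth are clear of the tank's side frames, then carry it over the middle of the light pad and tip it over about halfway between upright and lying flat (45 degrees, to any side) so that its teeth can be checked. Finish while still holding it there in the gripper, still, with its centre more than 20 cm above the bench; leave the low comb seated and do not disturb the other things.

Things in the scene. Friction and masses are not known exactly. Their poses are not given: they have to be found in the camera images.
- tall_comb_center (a point): centre (half-way up) of the comb to take: black plastic, 86 mm high, about 50 g, loose. Along its own z (up when seated): 5 wide teeth 4 mm thick from -43 to -25 mm; bar 4 (x) x 128 (y) mm to -9 mm, its ends resting in the notches; grip block 12 (x) x 40 (y) mm from -9 to its top at +43 mm. Seated, the centre is 87 mm above the bench. It may stand in either notch pair and pulls straight up
- low_comb_center (a point): centre of the other comb, half-way up it: black too, same 4 mm thickness and 128 mm bar, but 9 narrow teeth and a low grip block; 52 mm high overall, its top 96 mm above the bench when seated. Must stay seated
- tank: gel casting tank, fixed, left or right on the bench; blue base 240 (x) x 150 (y) x 35 mm, origin at the middle of its underside. Two side frames 12 mm thick run along x at y = -61 and +61 mm, 77 mm above the bench, with notches 6 mm wide, 15 mm deep, open at the top, at x = -35 and +35 mm; in each pair a comb spans the clear tray along the tank's y
- pad_top (a point): middle of the top face of the light pad, a flat grey-framed white panel 130 (x) x 180 (y) mm, 15 mm high, fixed to the bench; on the other side of the bench from the tank
- tip_box: blue box of yellow pipette tips, 85 x 120 mm, 69 mm high, loose; origin at the middle of its underside; leave alone
- tube_rack: low green tube rack with white caps, 190 x 70 mm, 33 mm high, loose; origin at the middle of its underside; leave alone
- bottle: small amber bottle, 56 mm across, 110 mm high, loose; origin at the middle of its underside; leave alone

How it is judged:
By the outcome, as a careful person would: the job done as asked, in the order asked, and still so for the second after the job is handed in, while the arm keeps its last pose, push and grip.
It also fails if it takes over 35 s, if anything falls off the work surface, if the arm or the gripper's body presses on something with over 40 N, if the wrist force passes 120 N, or if a joint passes its speed limit or range.

ROBOT

A 6-joint arm with a two-finger parallel gripper is mounted at the origin on the work surface. World frame = base frame: x ahead of the robot, y to its left, z up, the work surface at z = 0. Lengths are in m, angles in rad, forces in N, time in s.
With the tool pointing down it reaches from about 0.2 to 0.875 m from the base axis. Payload 3.4 kg.
Tool frame: the origin (TCP) lies at the very end of the fingers, on their centre line; the grasp point (between the pads) lies 19 mm behind it; z points along the fingers, y is the direction in which the jaws open and shut (so a half turn about z gives the same grasp; the last joint's range is limited). The gripper opens to 94 mm and grips with 3 to 60 N. Pads are 16 mm wide; open, the fingers measure 119 mm over their backs; the gripper's body (75 mm by 177 mm) begins 78 mm behind the grasp point.
Start: joints at [1.22, 0.276, 1.505, -0, 1.361, -0.121], TCP at [0.131, 0.56, 0.205] pointing down, gripper open.
Joint ranges: [-2.89, 2.89], [-0.75, 2.08], [0.22, 2.7], [-1.18, 4.32], [0.11, 2.71], [-2.7, 2.7]. Speed limits (rad/s): [2.57, 2.57, 3.14, 3.14, 3.14, 3.14].

INTERFACE

Orientations are given as a 3x3 rotation matrix whose columns are the frame's x, y, z axes.
In Python, from bench import robot gives the robot as it stands.
- The arm moves only by the tool carry_out, never from a script. Its arguments are lists of equal length, an entry for each row: "gripper": the opening, from -1 (shut) to 1 (fully open), so that 0 is half open; "translation": the shift along the tool's x, y, z in mm, a list of three; "twist": the turn about the tool's z in degrees. In form: {"gripper": [gripper, ...], "translation": [[dx, dy, dz], ...], "twist": [twist, ...]}. A call has 1 to 10 rows; each row shifts and turns the pose as measured when the row begins, along the tool's axes as they then stand; what a row does not reach is not made up. A row lasts 1/10 s, in which the tool goes at most 50 mm and 8.59 degrees, less where a joint would pass 70% of its speed; a pose out of reach is approached as far as the arm can. A call with a gripper value outside its range is refused whole. The fingers move at their own pace and stop on an object; the grip force is fixed at half the most. Time passes only in rows, so rows that do not move let the fingers close. It gives the time, the measured TCP pose, the force and the opening at its end, in the units of the state.
- robot.read_state(): the state, without advancing time (a new reading comes with each control period).
- robot.read_camera(name): name is "side" or "top" or "wrist"; returns a dict with "frame" (400x640x3 uint8, red, green, blue), "fx", "fy", "cx", "cy" (pixels), "dist_coeffs" ([k1, k2, p1, p2, k3] as OpenCV has them; the pictures are not rectified), "camera_from_world" (4x4, takes a point from world to camera coordinates); the wrist camera has in their place "mount" (4x4, takes a point from camera to tool coordinates, whose origin is the TCP and whose axes are the flange's). Camera axes: x right, y down, z forward; pixel columns grow to the right and rows downward; lengths in m; the calibration is good to about 2 mm. A picture is of the moment at which its call begins: read the wrist's pose just before it. There is no depth.
- robot.finish_job(): hands the job in, once; it reports no verdict.
The state is a dict: "t": time; "joints": joint angles; "qvel": joint speeds; "effort": joint torques, N m; "tcp_pos": TCP position; "orientation": TCP orientation; "wrist_force": force on the tool from outside, world axes, zero at the start; "wrist_torque": the same for the moment, N m; "gripper_width": finger opening in m.
Only numpy, scipy, OpenCV 4.12 (cv2) and the standard library are available. Lean on these libraries where they do the work, as an engineer would, in place of code of your own. Each camera call takes 0.05 s, during which the arm holds its last target.

## Working session

There is one attempt and no reset: what is moved stays moved. The work goes in short steps, Python scripts to look and compute and a tool call to move; the robot and the scene stay as the last step left them, time stands still between calls to the robot, and variables do not carry over. Pictures are saved under pics/ and viewed, and the job is handed in when it is done.

Besides the shell and the picture viewer there is one more tool, called after "Call:" as name(argument=value, ...) on one line, values as JSON. carry_out: Moves the arm, as the interface text tells. Its arguments: {"type":"object","properties":{"gripper":{"type":"array","items":{"type":"number"}},"translation":{"type":"array","items":{"type":"array","items":{"type":"number"}}},"twist":{"type":"array","items":{"type":"number"}}},"required":["gripper","translation","twist"]}

```bash
mkdir -p pics; ls; python3 - <<'E'
from bench import robot
import numpy as np, cv2
np.set_printoptions(precision=4,suppress=True)
s=robot.read_state()
for k in s: print(k,np.array(s[k]))
for n in ["side","top","wrist"]:
    c=robot.read_camera(n); cv2.imwrite(f"pics/{n}0.png",c["frame"][:,:,::-1])
    np.savez(f"{n}0.npz",**c)
    print(n,{k:np.array(v) for k,v in c.items() if k!="frame"})
E
```

```text
pics
t 0.0
joints [ 1.22    0.2766  1.5061  0.      1.3607 -0.1209]
qvel [ 0.0009  0.0003 -0.0007 -0.0016  0.0008 -0.001 ]
effort [ -0.0032 -40.4583 -23.7222   0.0698   0.0346  -0.0001]
tcp_pos [0.1308 0.5593 0.2046]
orientation [[-0.9737  0.2278 -0.0006]
 [ 0.2278  0.9737 -0.0017]
 [ 0.0002 -0.0018 -1.    ]]
wrist_force [-0.492  -0.5556  0.1147]
wrist_torque [0.0109 0.037  0.0068]
gripper_width 0.09422021997303218
side {'fx': array(507.7738), 'fy': array(507.7738), 'cx': array(321.339), 'cy': array(201.9768), 'dist_coeffs': array([-0.0815,  0.    ,  0.    ,  0.    ,  0.    ]), 'camera_from_world': array([[-0.9819, -0.189 , -0.0082,  0.6273],
       [-0.1222,  0.667 , -0.735 ,  0.1327],
       [ 0.1444, -0.7207, -0.678 ,  1.5689],
       [ 0.    ,  0.    ,  0.    ,  1.    ]])}
top {'fx': array(462.3316), 'fy': array(462.3316), 'cx': array(326.6801), 'cy': array(207.6258), 'dist_coeffs': array([-0.0094,  0.    ,  0.    ,  0.    ,  0.    ]), 'camera_from_world': array([[ 0.022 , -0.9996, -0.0177,  0.0177],
       [-0.9838, -0.0184, -0.1783,  0.6474],
       [ 0.1779,  0.0214, -0.9838,  1.1857],
       [ 0.    ,  0.    ,  0.    ,  1.    ]])}
wrist {'fx': array(286.2208), 'fy': array(286.2208), 'cx': array(321.4835), 'cy': array(196.2363), 'dist_coeffs': array([-0.0289,  0.    ,  0.    ,  0.    ,  0.    ]), 'mount': array([[-0.0005, -0.9622, -0.2722,  0.0792],
       [ 1.    , -0.0004, -0.0002, -0.0008],
       [ 0.0001, -0.2722,  0.9622, -0.1794],
       [ 0.    ,  0.    ,  0.    ,  1.    ]])}
```

View pics/top0.png

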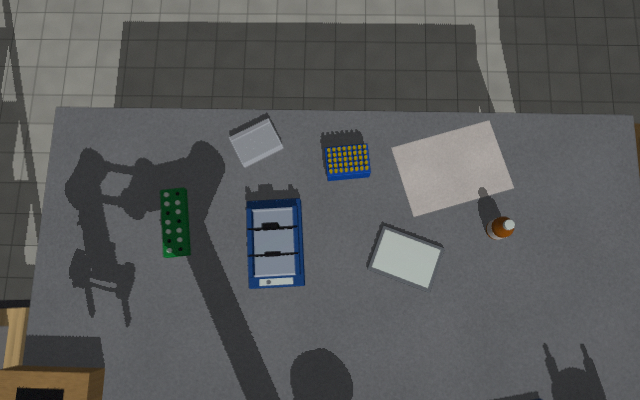

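View pics/side0.png

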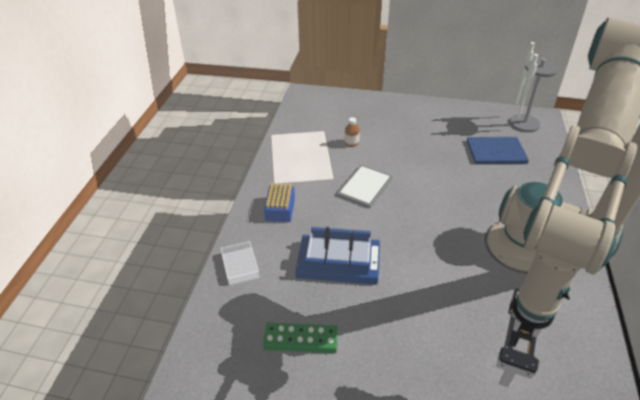

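View pics/wrist0.png

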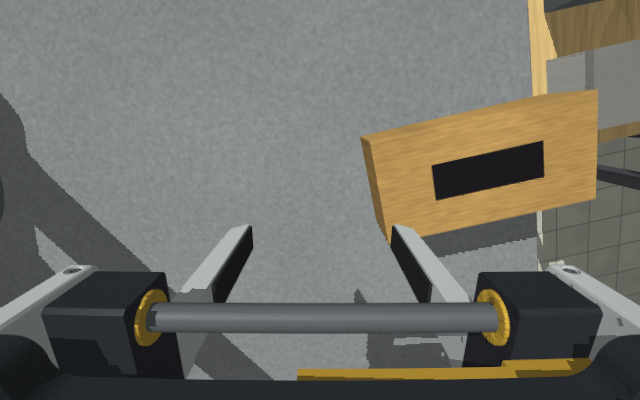

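```bash
python3 - <<'E'
import cv2,numpy as np
t=cv2.imread("pics/top0.png")[180:300,225:325]; s=cv2.imread("pics/side0.png")[215:295,285:395]
a=cv2.resize(t,None,fx=4,fy=4,interpolation=cv2.INTER_CUBIC);b=cv2.resize(s,None,fx=3.6,fy=3.6,interpolation=cv2.INTER_CUBIC)
o=np.zeros((480,800,3),np.uint8);o[:a.shape[0],:400]=a;o[:b.shape[0],400:400+b.shape[1]]=b[:,:400]
cv2.imwrite("pics/crop0.png",o)
E
```

```text
(no output)
```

View pics/crop0.png

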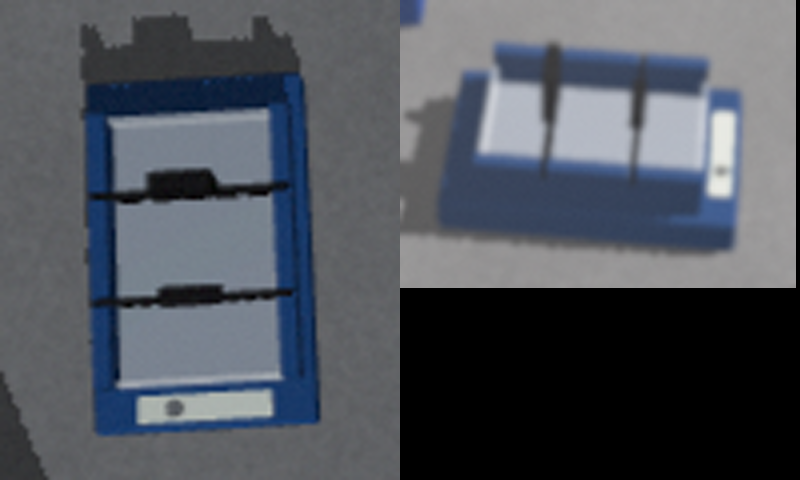

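```bash
cat > h.py <<'E'
import numpy as np, cv2
np.set_printoptions(precision=4,suppress=True)
def ray(c,uv,pose=None):
    K=np.array([[c["fx"],0,c["cx"]],[0,c["fy"],c["cy"]],[0,0,1.]],float)
    p=cv2.undistortPoints(np.array([[uv]],float),K,np.array(c["dist_coeffs"],float))[0,0]
    d=np.array([p[0],p[1],1.])
    if "camera_from_world" in c:
        T=np.linalg.inv(np.array(c["camera_from_world"]))
    else:
        T=pose@np.array(c["mount"])
    d=T[:3,:3]@d
    return T[:3,3],d/np.linalg.norm(d)
def plane(r,z): o,d=r; return o+d*(z-o[2])/d[2]
def tri(*rs):
    A=np.zeros((3,3));b=np.zeros(3)
    for o,d in rs:
        P=np.eye(3)-np.outer(d,d);A+=P;b+=P@o
    x=np.linalg.solve(A,b)
    return x,[np.linalg.norm((np.eye(3)-np.outer(d,d))@(x-o)) for o,d in rs]
def pose(s):
    T=np.eye(4);T[:3,:3]=np.array(s["orientation"]);T[:3,3]=s["tcp_pos"];return T
def load(n):
    return dict(np.load(n))
E
python3 - <<'E'
from h import *
t=load("top0.npz");s=load("side0.npz")
# block top centre
f=lambda x,y:(225+x/4,180+y/4)
g=lambda x,y:(285+(x-400)/3.6,215+y/3.6)
print("tall top",tri(ray(t,f(181,176)),ray(s,g(552,48))))
print("tall top plane",plane(ray(t,f(181,176)),.13),plane(ray(s,g(552,48)),.13))
print("low top",plane(ray(t,f(191,291)),.096))
for p in [(91,196),(288,185),(91,302),(292,291)]: print("bar end",plane(ray(t,f(*p)),.078))
# pad
hsv=cv2.cvtColor(t["frame"],cv2.COLOR_RGB2HSV)
im=t["frame"].astype(int)
m=((im.min(2)>150)).astype(np.uint8)
cs,_=cv2.findContours(m,cv2.RETR_EXTERNAL,cv2.CHAIN_APPROX_NONE)
for c in cs:
    if cv2.contourArea(c)>500:
        r=cv2.minAreaRect(c);print(r)
        b=cv2.boxPoints(r)
        P=[plane(ray(t,q),.015) for q in b]; print(np.array(P),np.mean(P,0), np.linalg.norm(P[1]-P[0]),np.linalg.norm(P[2]-P[1]))
E
python3 - <<'E'
import cv2
t=cv2.imread("pics/top0.png")[205:305,350:460]
cv2.imwrite("pics/padcrop.png",cv2.resize(t,None,fx=5,fy=5,interpolation=cv2.INTER_CUBIC))
E
```

```text
tall top (array([0.5882, 0.17  , 0.1354]), [np.float64(0.0002587259228686023), np.float64(0.0002587259228685731)])
tall top plane [0.5893 0.1708 0.13  ] [0.5889 0.1649 0.13  ]
low top [0.5197 0.166  0.096 ]
bar end [0.5822 0.2372 0.078 ]
bar end [0.592  0.1075 0.078 ]
bar end [0.5126 0.2335 0.078 ]
bar end [0.5225 0.1026 0.078 ]
((406.15753173828125, 258.24658203125), (59.69098663330078, 39.442867279052734), 20.556047439575195)
[[ 0.495  -0.093   0.015 ]
 [ 0.597  -0.1306  0.015 ]
 [ 0.5423 -0.2829  0.015 ]
 [ 0.442  -0.2436  0.015 ]] [ 0.5191 -0.1875  0.015 ] 0.10869083650964036 0.16181292110445877
((452.298828125, 167.5664520263672), (71.77487182617188, 105.89520263671875), 73.92642974853516)
[[ 0.8314 -0.1488  0.015 ]
 [ 0.924  -0.4408  0.015 ]
 [ 0.7219 -0.4874  0.015 ]
 [ 0.6335 -0.2031  0.015 ]] [ 0.7777 -0.32    0.015 ] 0.3063684526282487 0.20744131290843973
```

View pics/padcrop.png

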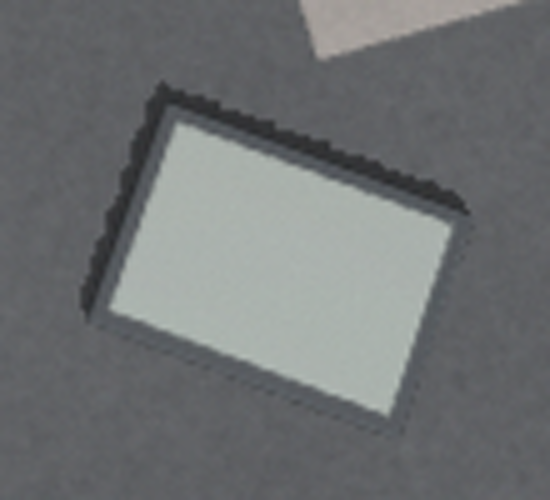

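```bash
python3 -c "
import numpy as np
for k in range(10):
    p=np.radians(76.8-min(k,9)*8.05); w=np.array([38,-32.5]); print([round(-np.sin(p)*w[0]+np.cos(p)*w[1]),round(np.cos(p)*w[0]+np.sin(p)*w[1])])"
```

```text
[-44, -23]
[-47, -17]
[-49, -10]
[-50, -3]
[-50, 4]
[-49, 11]
[-47, 18]
[-44, 24]
[-40, 30]
[-35, 35]
```

Call:
carry_out(gripper=[1,1,1,1,1,1,0,0,0,0], translation=[[-44,-23,-5],[-47,-17,-5],[-49,-10,-5],[-49,-3,-5],[-49,4,-5],[-48,11,-5],[-47,18,-5],[-44,24,-5],[-40,30,-5],[-35,35,-5]], twist=[8,8,8,8,8,8,8,8,8,0])

```text
t: 1.15
tcp_pos: [0.5007, 0.2287, 0.2511]
orientation: [[-0.044, 0.999, -0.005], [0.999, 0.044, -0.002], [-0.002, -0.005, -1.0]]
wrist_force: [1.7, 0.4, 1.1]
gripper_width: 0.0659
```

Call:
carry_out(gripper=[-0.3,-0.3,-0.3], translation=[[-31,43,0],[-31,42,0],[0,0,0]], twist=[-1.8,0,0])

```text
t: 1.45
tcp_pos: [0.5887, 0.1691, 0.25]
orientation: [[-0.069, 0.998, -0.003], [0.998, 0.069, -0.004], [-0.003, -0.003, -1.0]]
wrist_force: [-0.2, -1.0, -0.3]
gripper_width: 0.0411
```

```bash
python3 - <<'E'
from h import *
from bench import robot
s=robot.read_state();c=robot.read_camera("wrist");np.savez("w1.npz",T=pose(s),**c)
print(s["t"],pose(s),s["gripper_width"],s["joints"]);cv2.imwrite("pics/w1.png",c["frame"][:,:,::-1])
E
```

```text
1.45 [[-0.0692  0.9976 -0.0029  0.5887]
 [ 0.9976  0.0692 -0.0037  0.1691]
 [-0.0035 -0.0031 -1.      0.25  ]
 [ 0.      0.      0.      1.    ]] 0.041105826620321244 [ 0.1683  0.3155  1.3382 -0.0032  1.4913  0.0993]
```

View pics/w1.png

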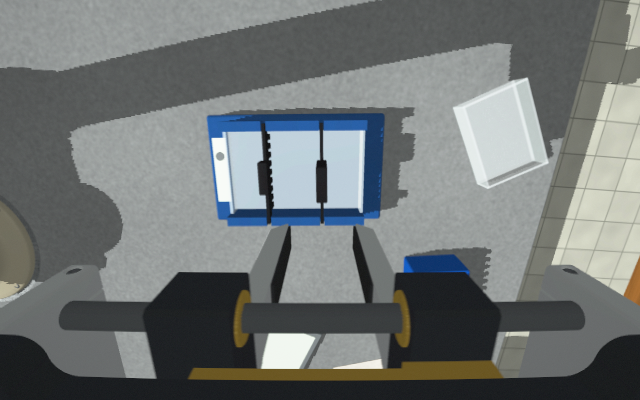

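```bash
python3 - <<'E'
from h import *
c=load("w1.npz");T=c.pop("T")
a=c["frame"][110:235,225:385,::-1];cv2.imwrite("pics/w1c.png",cv2.resize(a,None,fx=5,fy=4.8,interpolation=cv2.INTER_CUBIC))
g=c["frame"].max(2)[120:222,290:350]
m=(g<45).astype(np.uint8)
m=cv2.morphologyEx(m,cv2.MORPH_OPEN,np.ones((1,6),np.uint8))
n,l,st,ce=cv2.connectedComponentsWithStats(m)
for i in range(1,n):
    if st[i,4]>30: print(st[i]+np.array([290,120,0,0,0]),ce[i]+[290,120])
for uv in [(321.5,161),(321.5,202),(316,182),(327,182)]: print(uv,plane(ray(c,uv,T),.13))
E
```

```text
[318 161   9  41 369] [322. 181.]
(321.5, 161) [0.586 0.201 0.13 ]
(321.5, 202) [0.5891 0.156  0.13  ]
(316, 182) [0.5816 0.178  0.13  ]
(327, 182) [0.5934 0.1788 0.13  ]
```

View pics/w1c.png

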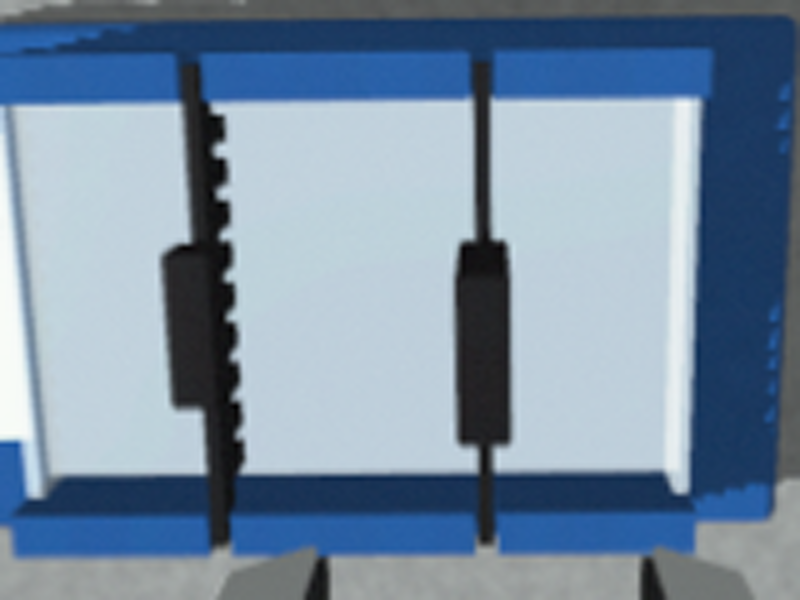

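```bash
python3 - <<'E'
from h import *
c=load("w1.npz");T=c.pop("T");t=load("top0.npz");s=load("side0.npz")
r=ray(c,(321.8,184.8),T)
print(plane(r,.13)); rt=ray(t,(225+181/4,180+176/4)); rs=ray(s,(285+152/3.6,215+48/3.6))
print(tri(r,rt),tri(r,rs),tri(r,rt,rs))
for v in (167.3,202.3): print(plane(ray(c,(321.8,v),T),.13))
a=plane(ray(c,(322,223.5),T),.078);b=plane(ray(c,(321.2,122.5),T),.078);print(a,b,(a+b)/2,np.degrees(np.arctan2(a[0]-b[0],b[1]-a[1])))
E
```

```text
[0.588  0.1753 0.13  ]
(array([0.5894, 0.1726, 0.1204]), [np.float64(0.0012671991423344696), np.float64(0.0012671991423345668)]) (array([0.5871, 0.1786, 0.1441]), [np.float64(0.0007180577593433022), np.float64(0.0007180577593435422)]) (array([0.5881, 0.1726, 0.1354]), [np.float64(0.003952199383264451), np.float64(0.002554033384564667), np.float64(0.0018513077647222642)])
[0.5867 0.1943 0.13  ]
[0.5894 0.1557 0.13  ]
[0.5928 0.1107 0.078 ] [0.5829 0.2388 0.078 ] [0.5878 0.1747 0.078 ] 4.393141829418076
```

Call:
carry_out(gripper=[-0.3,-0.3,-0.3,-0.3,-0.3,-0.3,-0.3], translation=[[4,-1,30],[0,0,40],[0,0,40],[0,0,25],[0,0,15],[0,0,6],[0,0,0]], twist=[-0.5,0,0,0,0,0,0])

```text
t: 2.2
tcp_pos: [0.576, 0.1807, 0.0901]
orientation: [[-0.084, 0.996, -0.01], [0.996, 0.084, 0.001], [0.002, -0.009, -1.0]]
wrist_force: [0.5, 0.4, 0.5]
gripper_width: 0.0332
```

```bash
python3 - <<'E'
from h import *
from bench import robot
s=robot.read_state();c=robot.read_camera("wrist");np.savez("w2.npz",T=pose(s),**c)
print(s["t"],pose(s),s["gripper_width"],s["joints"]);cv2.imwrite("pics/w2.png",c["frame"][:,:,::-1])
E
```

```text
2.2 [[-0.084   0.9964 -0.0096  0.576 ]
 [ 0.9965  0.0841  0.0014  0.1807]
 [ 0.0022 -0.0095 -1.      0.0901]
 [ 0.      0.      0.      1.    ]] 0.03319426886939208 [0.1868 0.4057 1.6078 0.0035 1.1374 0.1011]
```

View pics/w2.png

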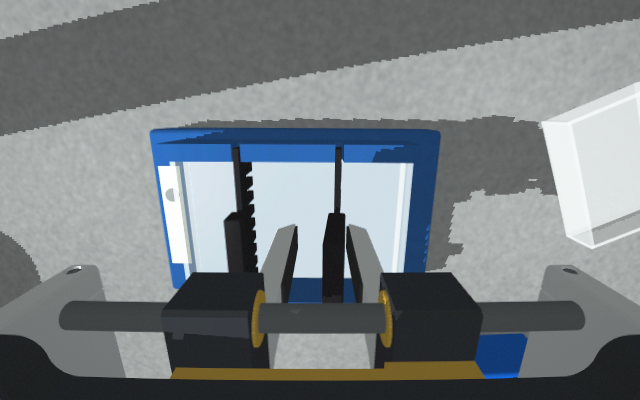

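Call:
carry_out(gripper=[-0.3,-0.3,-0.3,-0.3], translation=[[-4,6,-2],[-4,6,-1],[0,0,0],[0,0,0]], twist=[0,0,0,0])

```text
t: 2.65
tcp_pos: [0.5929, 0.1742, 0.0983]
orientation: [[-0.085, 0.996, -0.001], [0.996, 0.085, 0.003], [0.003, -0.0, -1.0]]
wrist_force: [0.3, -0.1, -0.4]
gripper_width: 0.0328
```

```bash
python3 - <<'E'
from h import *
from bench import robot
s=robot.read_state();c=robot.read_camera("wrist");np.savez("w3.npz",T=pose(s),**c)
print(s["t"],pose(s),s["gripper_width"],s["joints"]);cv2.imwrite("pics/w3.png",c["frame"][100:320,180:480,::-1].repeat(2,0).repeat(2,1))
E
```

```text
2.65 [[-0.0845  0.9964 -0.0006  0.5929]
 [ 0.9964  0.0845  0.0031  0.1742]
 [ 0.0032 -0.0003 -1.      0.0983]
 [ 0.      0.      0.      1.    ]] 0.032765166233455045 [0.1712 0.4132 1.5722 0.0035 1.1563 0.0851]
```

View pics/w3.png

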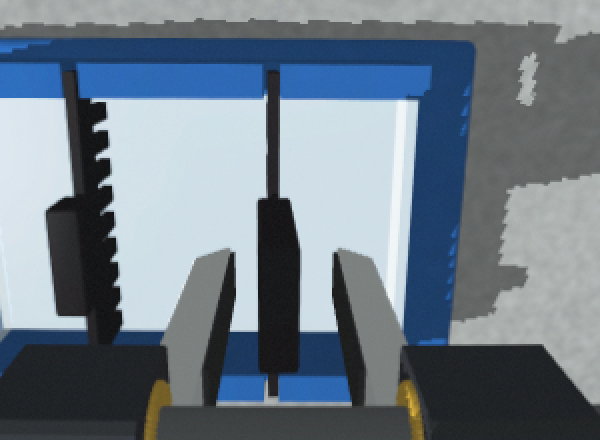

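```bash
python3 - <<'E'
from h import *
c=load("w3.npz");T=c.pop("T")
for uv,z in [((317.5,199.5),.13),((180+273/2,136),.078),((180+272/2,295),.078)]:
    p=plane(ray(c,uv,T),z);print(p,np.linalg.inv(T)@np.r_[p,1])
a,b=[plane(ray(c,uv,T),.078) for uv in ((316.5,136),(316,297))];print(np.degrees(np.arctan2(b[0]-a[0],a[1]-b[1])))
E
```

```text
[0.5875 0.2085 0.13  ] [ 0.0348 -0.0025 -0.0316  1.    ]
[0.5837 0.2386 0.078 ] [ 0.0648 -0.0037  0.0205  1.    ]
[0.5933 0.1135 0.078 ] [-0.0606 -0.0048  0.0201  1.    ]
4.369359478043062
```

Call:
carry_out(gripper=[-0.3,-0.3,-0.3,-0.3], translation=[[1,-2,3],[0,-1,2],[0,0,0],[0,0,0]], twist=[0.5,0,0,0])

```text
t: 3.1
tcp_pos: [0.5892, 0.1749, 0.0929]
orientation: [[-0.075, 0.997, -0.001], [0.997, 0.075, 0.003], [0.003, -0.001, -1.0]]
wrist_force: [-0.2, -1.2, 0.0]
gripper_width: 0.0328
```

Call:
carry_out(gripper=[-1,-1,-1,-1,-1,-1], translation=[[0,0,0],[0,0,0],[0,0,0],[0,0,0],[0,0,0],[0,0,0]], twist=[0,0,0,0,0,0])

```text
t: 3.7
tcp_pos: [0.5889, 0.175, 0.0927]
orientation: [[-0.075, 0.997, -0.001], [0.997, 0.075, 0.003], [0.003, -0.001, -1.0]]
wrist_force: [-0.1, -0.1, -0.0]
gripper_width: 0.0121
```

Call:
carry_out(gripper=[-1,-1,-1,-1,-1,-1,-1,-1,-1], translation=[[0,0,-4],[0,0,-5],[0,0,-7],[0,0,-8],[0,0,-8],[0,0,-8],[0,0,-8],[0,0,-8],[0,0,-8]], twist=[0,0,0,0,0,0,0,0,0])

```text
t: 4.6
tcp_pos: [0.589, 0.1747, 0.1624]
orientation: [[-0.075, 0.997, -0.001], [0.997, 0.075, 0.003], [0.003, -0.001, -1.0]]
wrist_force: [-0.1, 0.6, 0.2]
gripper_width: 0.012
```

Call:
carry_out(gripper=[-1,-1,-1,-1,-1,-1,-1,-1,-1,-1], translation=[[-15,-4,-6],[-25,-7,-8],[-35,-8,-8],[-40,-7,-8],[-40,-5,-8],[-40,-3,-6],[-40,-1,-4],[-38,1,0],[-30,3,0],[-20,3,0]], twist=[2.4,2.4,2.4,2.4,2.4,2.4,2.4,2.4,2.4,2.4])

```text
t: 5.6
tcp_pos: [0.5117, -0.1618, 0.2158]
orientation: [[0.365, 0.931, 0.001], [0.931, -0.365, -0.003], [-0.002, 0.002, -1.0]]
wrist_force: [0.0, -0.4, -0.9]
gripper_width: 0.0116
```

```bash
cat > look.py <<'E'
import sys
from h import *
from bench import robot
s=robot.read_state()
print(s["t"],s["tcp_pos"],s["orientation"],s["wrist_force"],s["gripper_width"],s["joints"],sep="\n")
k=sys.argv[1]
for n in sys.argv[2:]:
    if n=="wrist": s=robot.read_state()
    c=robot.read_camera(n);np.savez(f"{n}_{k}.npz",T=pose(s),**c);cv2.imwrite(f"pics/{n}_{k}.png",c["frame"][:,:,::-1])
E
python3 look.py a top side wrist
```

```text
5.6
[ 0.5117 -0.1618  0.2158]
[[ 0.3647  0.9311  0.0007]
 [ 0.9311 -0.3647 -0.0028]
 [-0.0024  0.0016 -1.    ]]
[ 0.0462 -0.4056 -0.9116]
0.01155004481593399
[-0.4342  0.2114  1.5681 -0.0023  1.3603 -0.0604]
```

View pics/side_a.png

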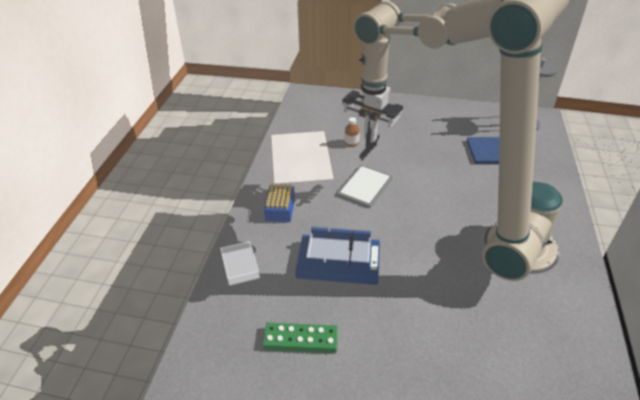

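View pics/wrist_a.png

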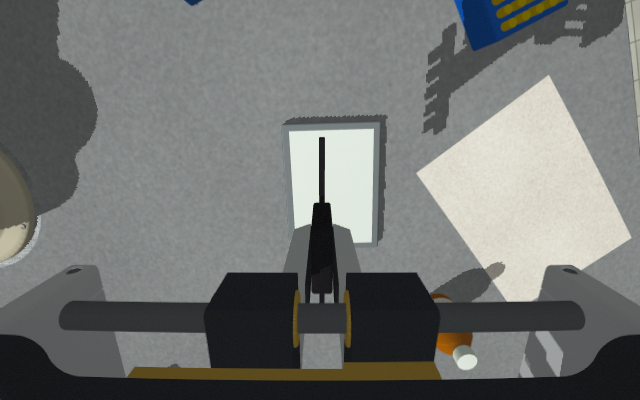

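```bash
python3 - <<'E'
from h import *
c=load("wrist_a.npz");T=c.pop("T")
a=c["frame"][105:265,265:405,::-1];cv2.imwrite("pics/padw.png",cv2.resize(a,None,fx=4,fy=3.7,interpolation=cv2.INTER_CUBIC))
t=load("top_a.npz");a=t["frame"][140:300,340:470,::-1];cv2.imwrite("pics/padt.png",cv2.resize(a,None,fx=4,fy=3.7,interpolation=cv2.INTER_CUBIC))
E
```

```text
(no output)
```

View pics/padw.png

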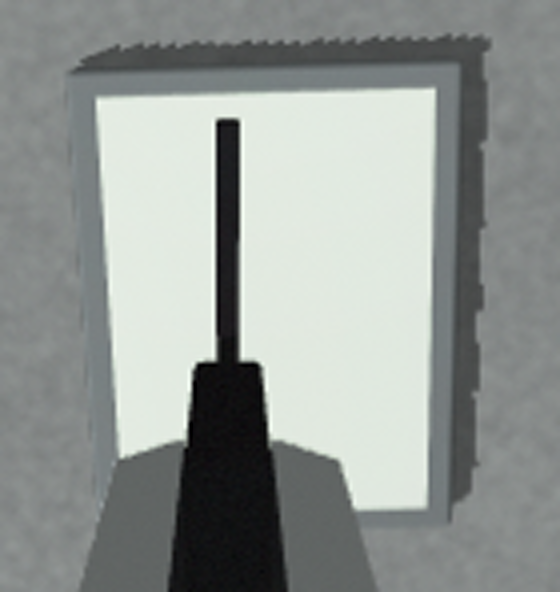

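View pics/padt.png

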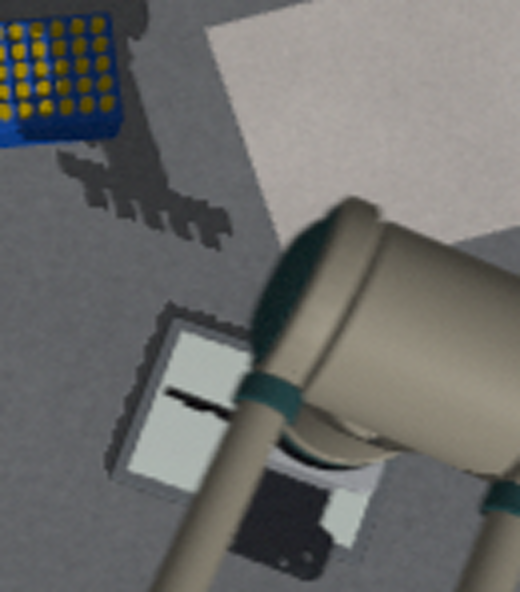

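```bash
python3 - <<'E'
from h import *
c=load("wrist_a.npz");T=c.pop("T")
f=lambda x,y:plane(ray(c,(265+x/4,105+y/3.7),T),.015)
TL,TR,BR=f(75,72),f(460,63),f(450,524)
print(TL,TR,BR,np.linalg.norm(TR-TL),np.linalg.norm(BR-TR),"centre",(TL+BR)/2)
d=TR-BR;print("yaw y",np.degrees(np.arctan2(-d[0],d[1])),np.degrees(np.arctan2(*(TR-TL)[[1,0]])))
# white panel
w=[f(97,97),f(436,88),f(427,510)];print("white",(w[0]+w[2])/2,np.linalg.norm(w[1]-w[0]),np.linalg.norm(w[2]-w[1]))
print("bar end height?", np.linalg.inv(T)@np.r_[plane(ray(c,(265+228/4,105+119/3.7),T),.2158-.006-.009),1])
E
```

```text
[ 0.4917 -0.0823  0.015 ] [ 0.6084 -0.1247  0.015 ] [ 0.5499 -0.2906  0.015 ] 0.12419544026704736 0.17590265687515833 centre [ 0.5208 -0.1864  0.015 ]
yaw y -19.430906765743448 -19.990793464775358
white [ 0.5194 -0.1873  0.015 ] 0.10999863283028673 0.16128304919965517
bar end height? [0.0644 0.0004 0.0147 1.    ]
```

Call:
carry_out(gripper=[-1,-1,-1,-1,-1,-1,-1,-1,-1], translation=[[20,2,0],[35,2,0],[40,3,0],[35,2,0],[20,2,20],[3,0,30],[0,0,30],[0,0,20],[0,0,0]], twist=[-1.6,0,0,0,0,0,0,0,0])

```text
t: 6.65
tcp_pos: [0.575, -0.004, 0.1142]
orientation: [[0.329, 0.944, 0.002], [0.944, -0.329, 0.004], [0.005, 0.0, -1.0]]
wrist_force: [-0.1, 0.1, -1.4]
gripper_width: 0.0118
```

Call:
carry_out(gripper=[-1,-1,-1,-1,-1,-1], translation=[[-2,0,18],[-2,0,18],[-2,0,12],[0,0,5],[0,0,0],[0,0,0]], twist=[0,0,0,0,0,0])

```text
t: 7.25
tcp_pos: [0.5758, -0.0064, 0.0649]
orientation: [[0.326, 0.945, 0.009], [0.945, -0.326, 0.005], [0.008, 0.007, -1.0]]
wrist_force: [0.1, -0.2, 0.7]
gripper_width: 0.0115
```

Call:
carry_out(gripper=[-1,-1,-1,-1], translation=[[-5,0,5],[-5,0,3],[-5,0,1],[0,0,0]], twist=[0,0,0,0])

```text
t: 7.65
tcp_pos: [0.5721, -0.022, 0.0571]
orientation: [[0.325, 0.945, 0.013], [0.946, -0.326, 0.004], [0.008, 0.011, -1.0]]
wrist_force: [-0.9, -0.6, 0.5]
gripper_width: 0.0118
```

```bash
python3 look.py b side wrist; python3 -c "
import cv2
a=cv2.imread('pics/side_b.png')[100:260,270:430];cv2.imwrite('pics/side_bc.png',cv2.resize(a,None,fx=3.7,fy=3.7,interpolation=cv2.INTER_CUBIC))"
```

```text
7.65
[ 0.5721 -0.022   0.0571]
[[ 0.3255  0.9455  0.0128]
 [ 0.9455 -0.3255  0.0044]
 [ 0.0083  0.0106 -0.9999]]
[-0.8833 -0.5868  0.511 ]
0.011782111739286304
[-0.1644  0.3857  1.7387  0.0076  1.0052  0.1631]
```

View pics/side_bc.png

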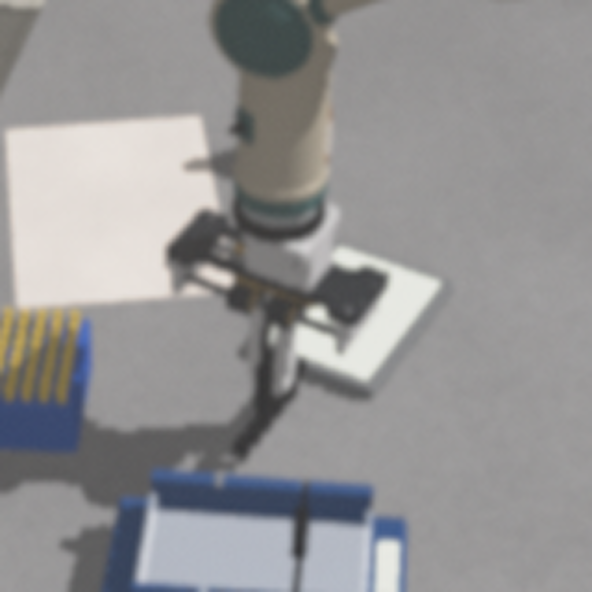

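View pics/wrist_b.png

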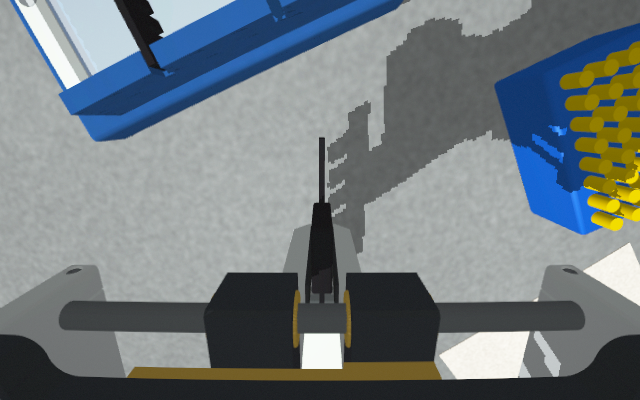

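Call:
carry_out(gripper=[-1,-1,-1,-1,-1,-1], translation=[[-8,0,0],[-8,0,0],[-6,0,0],[-4,0,0],[-3,0,0],[0,0,0]], twist=[0,0,0,0,0,0])

```text
t: 8.35
tcp_pos: [0.5622, -0.0518, 0.0573]
orientation: [[0.326, 0.945, 0.014], [0.945, -0.326, 0.004], [0.009, 0.011, -1.0]]
wrist_force: [0.1, 0.4, 0.5]
gripper_width: 0.0119
```

Call:
carry_out(gripper=[-1,-1,-1,-1], translation=[[-3,0,0],[-3,0,0],[-4,0,0],[0,0,0]], twist=[0,0,0,0])

```text
t: 8.75
tcp_pos: [0.562, -0.0537, 0.0583]
orientation: [[0.331, 0.943, 0.021], [0.943, -0.332, 0.02], [0.025, 0.013, -1.0]]
wrist_force: [0.8, 0.0, -0.1]
gripper_width: 0.0119
```

Call:
carry_out(gripper=[-1,-1], translation=[[-8,0,-2],[-10,0,-2]], twist=[0,0])

```text
t: 8.95
tcp_pos: [0.5579, -0.0653, 0.0629]
orientation: [[0.333, 0.942, 0.025], [0.942, -0.334, 0.03], [0.036, 0.014, -0.999]]
wrist_force: [1.8, 7.7, 4.2]
gripper_width: 0.0116
```

Call:
carry_out(gripper=[-1,-1,-1], translation=[[-9,0,-4],[-9,0,-4],[-9,0,-3]], twist=[0,0,0])

```text
t: 9.25
tcp_pos: [0.55, -0.0863, 0.0732]
orientation: [[0.335, 0.942, 0.029], [0.941, -0.336, 0.041], [0.048, 0.013, -0.999]]
wrist_force: [2.4, 5.0, -1.4]
gripper_width: 0.0113
```

```bash
python3 look.py c side wrist; python3 -c "
import cv2
a=cv2.imread('pics/side_c.png')[100:260,270:430];cv2.imwrite('pics/side_cc.png',cv2.resize(a,None,fx=3.7,fy=3.7,interpolation=cv2.INTER_CUBIC))"
```

```text
9.25
[ 0.55   -0.0863  0.0732]
[[ 0.3355  0.9416  0.0287]
 [ 0.9408 -0.3365  0.0407]
 [ 0.0479  0.0134 -0.9988]]
[ 2.3791  5.0379 -1.4033]
0.011287387873733533
[-0.3142  0.344   1.7614  0.0557  1.0222 -0.0001]
```

View pics/side_cc.png

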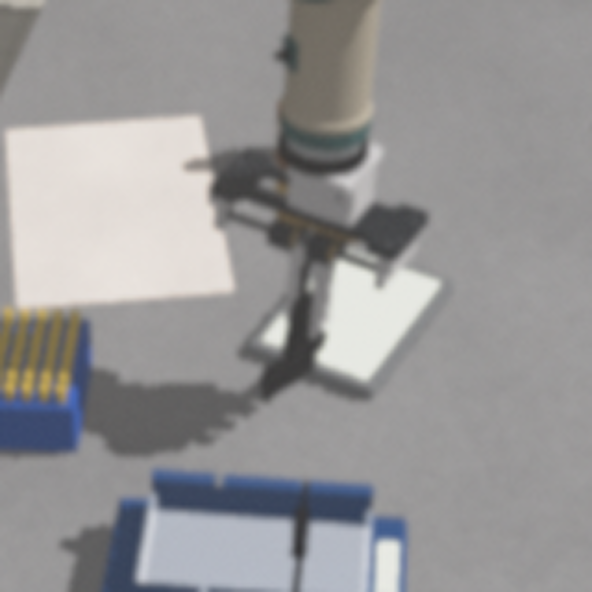

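View pics/wrist_c.png

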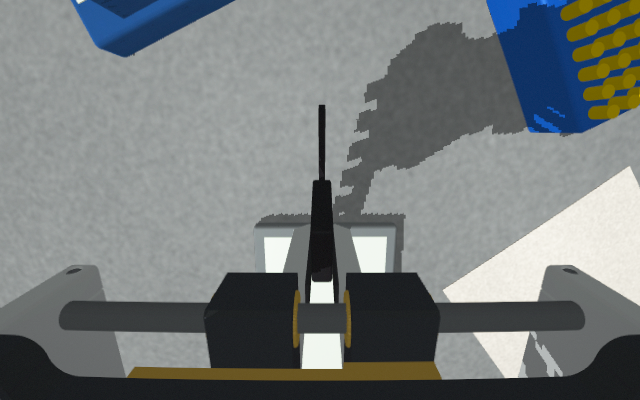

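```bash
cat > ang.py <<'E'
from h import *
from scipy.optimize import brentq
def vpix(c,p):
    M=np.linalg.inv(np.array(c["mount"]));q=M@np.r_[p,1]
    K=np.array([[c["fx"],0,c["cx"]],[0,c["fy"],c["cy"]],[0,0,1.]],float)
    return cv2.projectPoints(q[:3].reshape(1,1,3),np.zeros(3),np.zeros(3),K,np.array(c["dist_coeffs"],float))[0][0,0]
def body(y,z,th,piv=24.7):  # comb coordinates mm -> tool (x,z down); th: +x end rises
    z=z-piv; X=y*np.cos(th)-z*np.sin(th)*-1*-1 if 0 else y*np.cos(th)-z*np.sin(th); Z=y*np.sin(th)+z*np.cos(th)
    return np.array([X/1000,0,-0.019-Z/1000])
def vtop(c,th): return min(vpix(c,body(64,z,th))[1] for z in (-9,-25))
def angle(c,v): return np.degrees(brentq(lambda t:vtop(c,t)-v,-0.3,1.1))
E
python3 - <<'E'
from ang import *
for k in "abc":
    c=load(f"wrist_{k}.npz");c.pop("T")
    g=c["frame"].max(2)[:210,316:328]; r=np.where((g<70).sum(1)>=3)[0]
    # contiguous run upward from row 195
    v=195
    while (c["frame"].max(2)[v,317:327]<60).sum()>=2: v-=1
    print(k,v+0.5,angle(c,v+0.5),[vtop(c,np.radians(t)) for t in (0,20,30,40,45,50)])
E
```

```text
a 137.5 -1.190401799731281 [np.float64(136.1588809847211), np.float64(117.51260821379502), np.float64(112.01711885158326), np.float64(110.2931195115281), np.float64(111.21169234894037), np.float64(113.53697606152663)]
b 137.5 -1.193024421302646 [np.float64(136.1560860622465), np.float64(117.51329993852573), np.float64(112.01986424690388), np.float64(110.29806253696722), np.float64(111.21774272155375), np.float64(113.54409775166951)]Traceback (most recent call last):
  File "<stdin>", line 8, in <module>
  File "ang.py", line 11, in angle
    def angle(c,v): return np.degrees(brentq(lambda t:vtop(c,t)-v,-0.3,1.1))
                                      ~~~~~~^^^^^^^^^^^^^^^^^^^^^^^^^^^^^^^
    r = _zeros._brentq(f, a, b, xtol, rtol, maxiter, args, full_output, disp)
ValueError: f(a) and f(b) must have different signs
```

Call:
carry_out(gripper=[-1,-1], translation=[[-9,0,0],[-9,0,0]], twist=[0,0])

```text
t: 9.55
tcp_pos: [0.5446, -0.1014, 0.0739]
orientation: [[0.336, 0.941, 0.031], [0.94, -0.338, 0.044], [0.052, 0.014, -0.999]]
wrist_force: [1.0, 5.2, 2.9]
gripper_width: 0.0116
```

```bash
python3 look.py d side wrist; python3 -c "
import cv2,numpy as np
a=cv2.imread('pics/side_d.png')[140:220,310:390];b=cv2.imread('pics/wrist_d.png')[80:300,220:420]
o=np.zeros((600,800,3),np.uint8);o[:400,:400]=cv2.resize(a,(400,400));o[:440,400:]=cv2.resize(b,(400,440));cv2.imwrite('pics/dd.png',o)"
```

```text
9.55
[ 0.5446 -0.1014  0.0739]
[[ 0.3364  0.9412  0.0308]
 [ 0.9403 -0.3375  0.044 ]
 [ 0.0518  0.0141 -0.9986]]
[1.0183 5.2083 2.9221]
0.011581662601077394
[-0.3465  0.3398  1.7666  0.0608  1.022  -0.034 ]
```

View pics/dd.png

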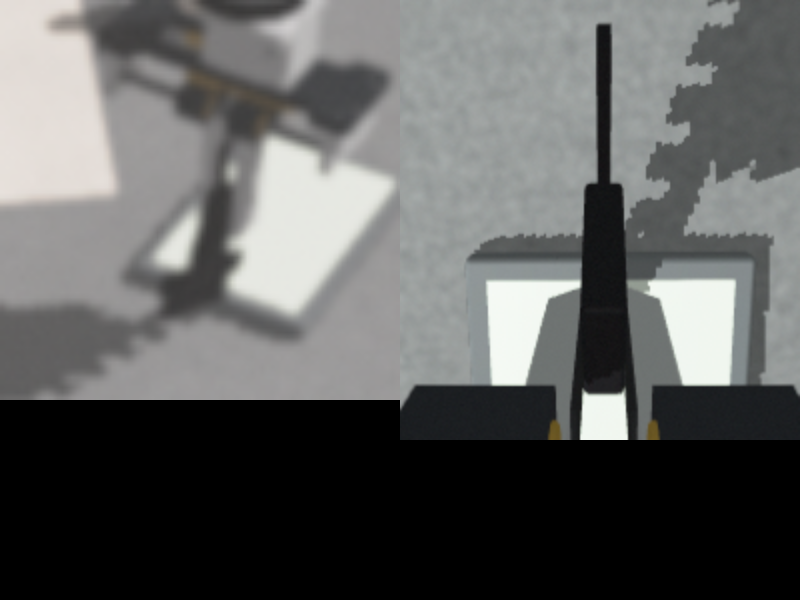

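```bash
cat >> ang.py <<'E'
from scipy.optimize import least_squares
def fit(c,v):  # v: bar end, block foot, block top near corner, block top far corner
    pts=[(64,-9),(20,-9),(20,43),(-20,43)]
    def P(p,q):
        b=body(p[0],p[1],q[2]); b[0]+=q[0]/1000; b[2]-=q[1]/1000; return vpix(c,b)[1]
    def res(q):
        return [ (min(P((64,-9),q),P((64,-25),q)) if i==0 else P(p,q))-v[i] for i,p in enumerate(pts) if v[i] is not None]
    best=min((least_squares(res,[0,0,t]) for t in (0,.4,.8)),key=lambda r:r.cost)
    return best.x*[1,1,57.3],best.fun
E
python3 - <<'E'
from ang import *
c=load("wrist_d.npz");T=c.pop("T")
print(fit(c,[91.5,172,235,276]))
c=load("wrist_a.npz");c.pop("T"); print(fit(c,[137.5,203,None,None]))
E
```

```text
(array([11.235 ,  1.3752, 28.1689]), array([ 0.8739, -1.7037,  0.0585,  0.633 ]))
(array([-1.5903,  1.063 ,  0.9184]), array([-0.,  0.]))
```

Call:
carry_out(gripper=[-1,-1], translation=[[-9,0,0],[-9,0,0]], twist=[0,0])

```text
t: 9.85
tcp_pos: [0.5392, -0.1182, 0.0736]
orientation: [[0.336, 0.941, 0.032], [0.941, -0.337, 0.043], [0.052, 0.016, -0.999]]
wrist_force: [0.5, 2.7, 4.6]
gripper_width: 0.0119
```

```bash
python3 look.py e wrist; python3 -c "
import cv2,numpy as np
b=cv2.imread('pics/wrist_e.png')[80:300,220:420]
cv2.imwrite('pics/ee.png',cv2.resize(b,None,fx=2.5,fy=2.5))"
```

```text
9.85
[ 0.5392 -0.1182  0.0736]
[[ 0.3357  0.9414  0.0321]
 [ 0.9405 -0.3369  0.0434]
 [ 0.0517  0.0157 -0.9985]]
[0.5474 2.6605 4.6125]
0.01191005783548528
[-0.3793  0.3375  1.7711  0.0613  1.02   -0.0678]
```

View pics/ee.png

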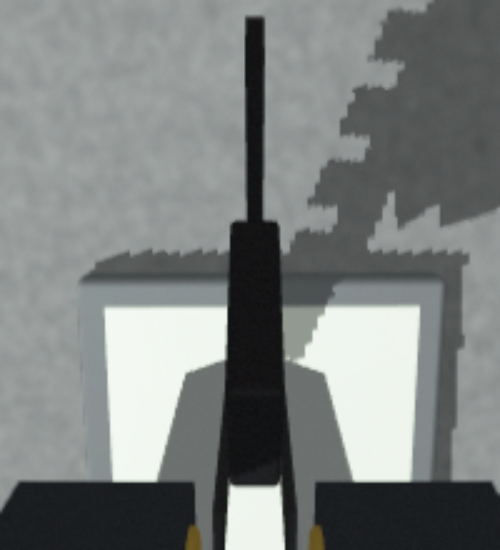

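```bash
python3 - <<'E'
from ang import *
c=load("wrist_e.npz");T=c.pop("T")
print(fit(c,[86.4,168.4,237,273.6]))
E
```

```text
(array([12.6475,  2.1985, 32.3428]), array([ 0.7838, -1.5699,  0.0633,  0.5933]))
```

Call:
carry_out(gripper=[-1,-1,-1,-1,-1,-1,-1,-1,-1,-1], translation=[[3,0,-12],[0,0,-25],[0,0,-35],[0,0,-30],[0,0,-20],[0,0,-10],[0,0,0],[0,0,0],[0,0,0],[0,0,0]], twist=[0,0,4,8,8,8,8,8,8,6])

```text
t: 10.9
tcp_pos: [0.5317, -0.1315, 0.2142]
orientation: [[0.984, 0.176, 0.023], [0.176, -0.984, 0.019], [0.026, -0.014, -1.0]]
wrist_force: [-0.6, -0.4, -0.5]
gripper_width: 0.0118
```

```bash
python3 look.py f side wrist; python3 -c "
import cv2,numpy as np
b=cv2.imread('pics/side_f.png')[80:220,290:430]
cv2.imwrite('pics/ff.png',cv2.resize(b,None,fx=4.2,fy=4.2,interpolation=cv2.INTER_CUBIC))"
```

```text
10.9
[ 0.5317 -0.1315  0.2142]
[[ 0.984   0.1765  0.0235]
 [ 0.1761 -0.9842  0.0188]
 [ 0.0264 -0.0143 -0.9995]]
[-0.6159 -0.3573 -0.5198]
0.011843041162789603
[-0.3884  0.2193  1.562   0.027   1.3457  0.9993]
```

View pics/ff.png

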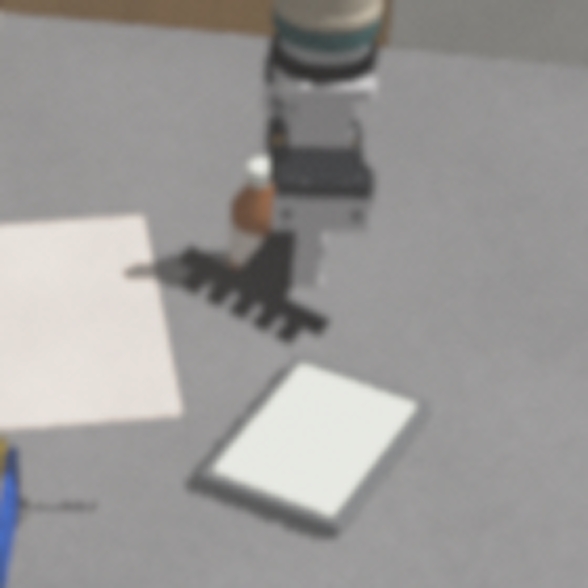

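View pics/wrist_f.png

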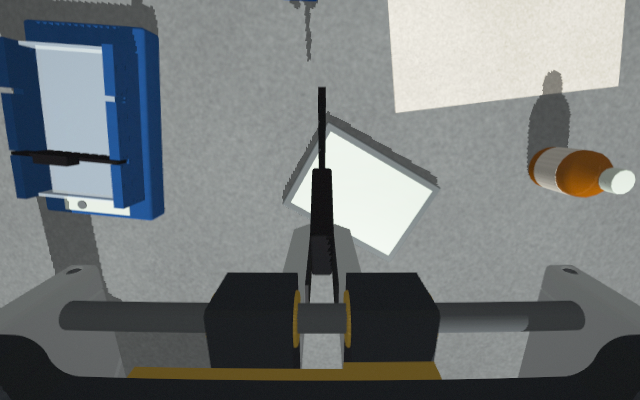

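```bash
cat >> ang.py <<'E'
def sideang(c,T,pa,pb):
    n=T[:3,1];o0=T[:3,3];P=[]
    for uv in (pa,pb):
        o,d=ray(c,uv);P.append(o+d*(n@(o0-o))/(n@d))
    e=P[0]-P[1]
    return P,np.linalg.norm(e),np.degrees(np.arcsin(abs(e[2])/np.linalg.norm(e)))
E
python3 - <<'E'
from ang import *
c=load("side_f.npz");T=c.pop("T")
g=lambda x,y:(290+x/4.2,80+y/4.2)
print(sideang(c,T,g(184,258),g(324,326)));print(sideang(c,T,g(190,249),g(328,317)))
print(sideang(c,T,g(195,285),g(290,340)), "teeth tips")
cw=load("wrist_f.npz");print(fit(cw,[87,168.5,236,275]))
E
```

```text
([array([ 0.6195, -0.116 ,  0.2299]), array([ 0.5136, -0.1341,  0.167 ])], np.float64(0.12445893792092402), np.float64(30.340290804721214))
([array([ 0.6152, -0.1169,  0.238 ]), array([ 0.5111, -0.1346,  0.1756])], np.float64(0.12271162127524379), np.float64(30.590671734147367))
([array([ 0.6111, -0.1171,  0.2052]), array([ 0.5386, -0.1294,  0.1536])], np.float64(0.0898697015168052), np.float64(35.09767999648944)) teeth tips
(array([13.2023,  3.239 , 30.7293]), array([ 0.5425, -1.0785,  0.0446,  0.4016]))
```

Call:
carry_out(gripper=[-1,-1,-1,-1,-1,-1,-1,-1,-1,-1], translation=[[0,0,0],[0,0,0],[0,0,0],[0,0,0],[0,0,0],[10,1,0],[20,2,0],[25,2,0],[15,2,0],[5,0,10]], twist=[-5,-8.5,-8.5,-8.5,-8.5,-8.5,-8,-5,0,0])

```text
t: 12.0
tcp_pos: [0.5696, -0.071, 0.2072]
orientation: [[0.294, 0.956, 0.02], [0.956, -0.294, 0.006], [0.012, 0.018, -1.0]]
wrist_force: [-0.5, 0.4, -0.2]
gripper_width: 0.0117
```

Call:
carry_out(gripper=[-1,-1,-1,-1,-1,-1,-1,-1,-1], translation=[[8,0,20],[4,0,30],[0,0,30],[0,0,25],[0,0,15],[0,0,8],[0,0,5],[0,0,0],[0,0,0]], twist=[2.7,0,0,0,0,0,0,0,0])

```text
t: 12.9
tcp_pos: [0.5718, -0.0611, 0.0656]
orientation: [[0.341, 0.94, 0.014], [0.94, -0.341, 0.0], [0.005, 0.013, -1.0]]
wrist_force: [-0.6, -0.2, -0.2]
gripper_width: 0.012
```

Call:
carry_out(gripper=[-1,-1,-1,-1], translation=[[-8,0,0],[-8,0,0],[-8,0,0],[-8,0,0]], twist=[0,0,0,0])

```text
t: 13.3
tcp_pos: [0.5621, -0.0938, 0.0682]
orientation: [[0.34, 0.94, 0.019], [0.94, -0.34, -0.002], [0.005, 0.019, -1.0]]
wrist_force: [-0.3, 0.5, -0.9]
gripper_width: 0.0121
```

Call:
carry_out(gripper=[-1,-1], translation=[[-8,0,2],[-8,0,1]], twist=[0,0])

```text
t: 13.5
tcp_pos: [0.5575, -0.1094, 0.0663]
orientation: [[0.342, 0.939, 0.023], [0.94, -0.342, 0.0], [0.008, 0.021, -1.0]]
wrist_force: [1.3, 6.5, 6.9]
gripper_width: 0.0116
```

```bash
python3 look.py g wrist;  python3 -c "
import cv2,numpy as np
b=cv2.imread('pics/wrist_g.png')[60:300,220:420]
cv2.imwrite('pics/gg.png',cv2.resize(b,None,fx=2.5,fy=2.5))"
```

```text
13.5
[ 0.5575 -0.1094  0.0663]
[[ 0.342   0.9394  0.0228]
 [ 0.9397 -0.3421  0.0005]
 [ 0.0082  0.0212 -0.9997]]
[1.2708 6.5286 6.9225]
0.011603352058378934
[-0.3215  0.3654  1.7456  0.009   1.0092  0.0229]
```

View pics/gg.png

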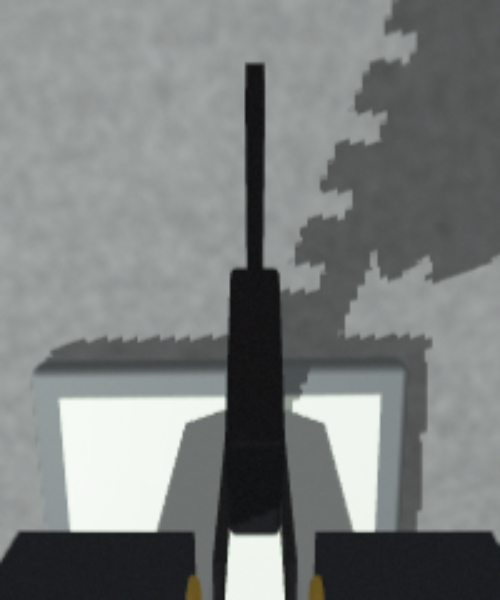

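Call:
carry_out(gripper=[-1,-1,-1], translation=[[-6,0,-5],[-9,0,-2],[-9,0,0]], twist=[0,0,0])

```text
t: 13.85
tcp_pos: [0.549, -0.1318, 0.0736]
orientation: [[0.344, 0.939, 0.025], [0.939, -0.344, 0.005], [0.014, 0.022, -1.0]]
wrist_force: [0.3, 0.2, -0.2]
gripper_width: 0.012
```

```bash
python3 look.py h wrist;  python3 -c "
import cv2,numpy as np
b=cv2.imread('pics/wrist_h.png')[60:300,220:420]
cv2.imwrite('pics/hh.png',cv2.resize(b,None,fx=2.5,fy=2.5))"
```

```text
13.85
[ 0.549  -0.1318  0.0736]
[[ 0.3441  0.9386  0.0249]
 [ 0.9388 -0.3444  0.0052]
 [ 0.0135  0.0216 -0.9997]]
[ 0.256   0.2295 -0.2344]
0.011987973327404434
[-0.3685  0.3528  1.7446  0.0162  1.0228 -0.0253]
```

View pics/hh.png

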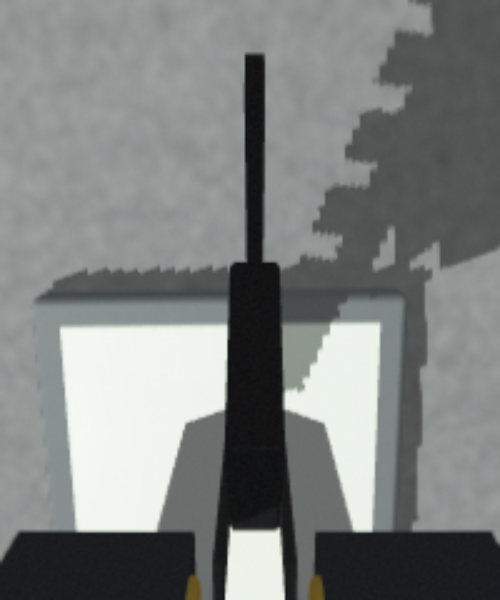

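```bash
python3 - <<'E'
from ang import *
c=load("wrist_g.npz");c.pop("T")
print(fit(c,[85.6,167.4,236,273]))
c=load("wrist_h.npz");c.pop("T")
q=fit(c,[81.6,165,239.6,270.8])
print(q)
E
```

```text
(array([13.1382,  2.1814, 32.2413]), array([ 0.6641, -1.3307,  0.054 ,  0.5027]))
(array([13.9757,  2.9062, 37.0991]), array([ 0.7349, -1.5168,  0.0688,  0.5873]))
```

Call:
carry_out(gripper=[-1,-1,-1], translation=[[-5,0,4],[-6,0,5],[-6,0,6]], twist=[0,0,0])

```text
t: 14.2
tcp_pos: [0.5429, -0.1519, 0.0633]
orientation: [[0.344, 0.938, 0.027], [0.939, -0.344, 0.001], [0.01, 0.025, -1.0]]
wrist_force: [-4.4, -0.9, 13.1]
gripper_width: 0.0117
```

```bash
python3 look.py i wrist;  python3 -c "
import cv2,numpy as np
b=cv2.imread('pics/wrist_i.png')[60:300,220:420]
cv2.imwrite('pics/ii.png',cv2.resize(b,None,fx=2.5,fy=2.5))"
```

```text
14.2
[ 0.5429 -0.1519  0.0633]
[[ 0.3443  0.9385  0.0267]
 [ 0.9388 -0.3444  0.0012]
 [ 0.0103  0.0247 -0.9996]]
[-4.4363 -0.9226 13.1384]
0.011683649844342565
[-0.4043  0.3614  1.7618  0.0138  0.9943 -0.0601]
```

View pics/ii.png

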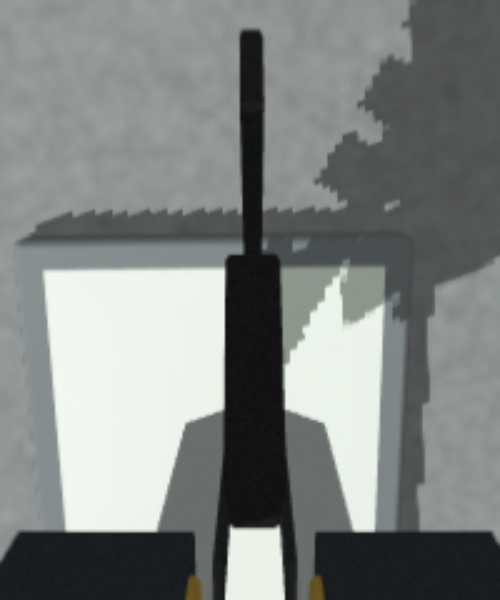

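```bash
python3 - <<'E'
from ang import *
c=load("wrist_i.npz");c.pop("T")
print(fit(c,[72,162,None,270.4]))
E
```

```text
(array([11.6957, -0.9073, 43.3506]), array([14.7735,  2.9866, -1.2301]))
```

Call:
carry_out(gripper=[-1,-1,-1,-1,-1,-1,-1,-1,-1,-1], translation=[[0,0,-10],[0,0,-25],[0,0,-40],[0,0,-45],[0,0,-40],[0,0,-30],[0,0,-15],[0,0,0],[0,0,0],[0,0,0]], twist=[0,0,0,6,8,8,8,8,8,8])

```text
t: 15.25
tcp_pos: [0.5342, -0.1575, 0.2761]
orientation: [[0.972, 0.234, 0.021], [0.234, -0.972, -0.005], [0.02, 0.01, -1.0]]
wrist_force: [-0.1, -0.2, -0.9]
gripper_width: 0.0117
```

```bash
python3 look.py j side wrist; python3 -c "
import cv2,numpy as np
b=cv2.imread('pics/side_j.png')[40:180,280:420]
cv2.imwrite('pics/jj.png',cv2.resize(b,None,fx=4.2,fy=4.2,interpolation=cv2.INTER_CUBIC))"
```

```text
15.25
[ 0.5342 -0.1575  0.2761]
[[ 0.9719  0.2342  0.0214]
 [ 0.2344 -0.9721 -0.0047]
 [ 0.0197  0.0096 -0.9998]]
[-0.121  -0.2421 -0.9289]
0.011669757970104236
[-0.4147  0.204   1.4305  0.0043  1.4856  0.9193]
```

View pics/jj.png

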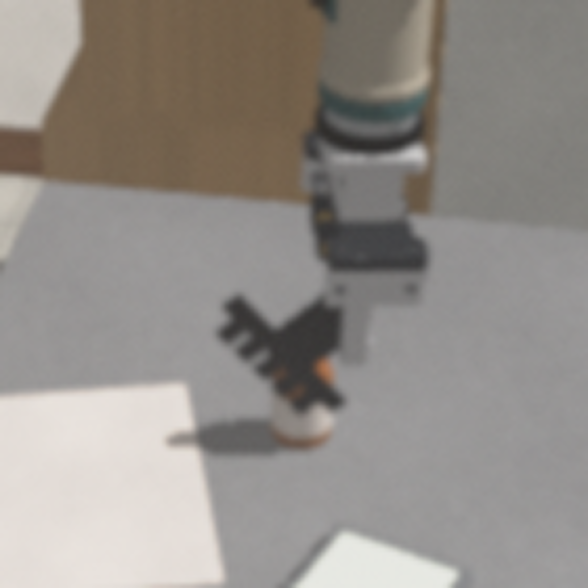

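View pics/wrist_j.png

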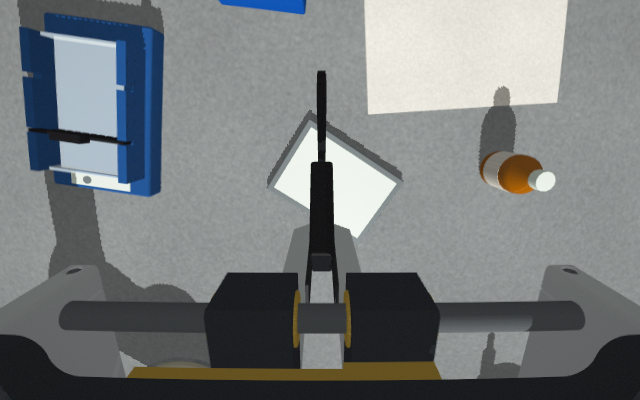

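Side view: bar runs from about (235,298) to (340,400) in the crop, clearly steeper now; measuring the angle.

```bash
python3 - <<'E'
from ang import *
c=load("side_j.npz");T=c.pop("T")
g=lambda x,y:(280+x/4.2,40+y/4.2)
for a,b in [((238,295),(345,402)),((225,328),(300,408)),((235,300),(338,402)),((278,333),(325,298))]:
    P,L,A=sideang(c,T,g(*a),g(*b));print(P,L,A)
cw=load("wrist_j.npz");Tw=cw.pop("T")
print("tool x axis",Tw[:3,0])
print(fit(cw,[71,162.5,None,270]),fit(cw,[71,162.5,254,270]))
E
python3 -c "
import cv2
b=cv2.imread('pics/wrist_j.png')[60:280,270:370]
cv2.imwrite('pics/jw.png',cv2.resize(b,None,fx=4,fy=2.7,interpolation=cv2.INTER_CUBIC))
b=cv2.imread('pics/side_j.png')[100:145,325:370]
cv2.imwrite('pics/js.png',cv2.resize(b,None,fx=12,fy=12,interpolation=cv2.INTER_CUBIC))"
```

```text
[array([ 0.6152, -0.1374,  0.3312]), array([ 0.5358, -0.1575,  0.2334])] 0.12757038930481046 50.05842258567976
[array([ 0.6242, -0.1355,  0.3032]), array([ 0.5688, -0.1496,  0.2292])] 0.09352881296217785 52.28831542463688
[array([ 0.6173, -0.137 ,  0.327 ]), array([ 0.541 , -0.1563,  0.2336])] 0.12216745609018499 49.881918923245564
[array([ 0.5864, -0.1447,  0.2974]), array([ 0.5539, -0.1522,  0.3264])] 0.044222775609743366 41.007867704563544
tool x axis [0.9728 0.2307 0.0195]
(array([11.7149, -0.9505, 42.6771]), array([16.4389,  3.1227, -0.0519])) (array([17.0209, 12.6831, 48.6412]), array([ 1.2955, -2.9243,  0.2053,  1.1665]))
```

View pics/js.png

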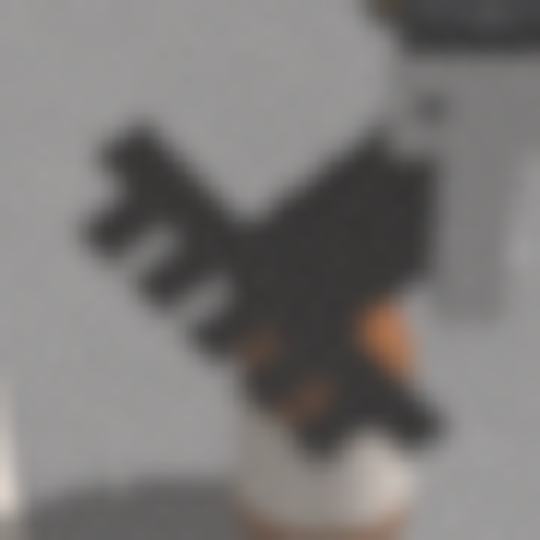

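View pics/jw.png

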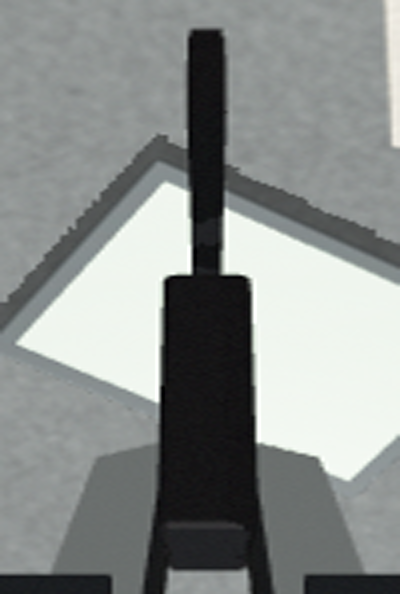

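Call:
carry_out(gripper=[-1,-1,-1,-1,-1,-1,-1,-1,-1,-1], translation=[[-5,2,0],[-8,4,0],[-10,5,0],[-10,5,0],[-9,4,0],[-6,3,0],[-3,1,0],[0,0,0],[0,0,0],[0,0,0]], twist=[0,0,0,0,0,0,0,0,0,0])

```text
t: 16.35
tcp_pos: [0.485, -0.1973, 0.2743]
orientation: [[0.969, 0.247, 0.019], [0.247, -0.969, -0.005], [0.017, 0.009, -1.0]]
wrist_force: [0.9, -0.5, -0.5]
gripper_width: 0.0117
```

```bash
python3 look.py k side wrist; python3 -c "
import cv2,numpy as np
b=cv2.imread('pics/side_k.png')[80:140,320:380]
o=np.zeros((540,800,3),np.uint8);o[:,:540]=cv2.resize(b,(540,540),interpolation=cv2.INTER_CUBIC)
b=cv2.imread('pics/wrist_k.png')[60:280,270:370];o[:,560:800]=cv2.resize(b,(240,540),interpolation=cv2.INTER_CUBIC)
cv2.imwrite('pics/kk.png',o)"
```

```text
16.35
[ 0.485  -0.1973  0.2743]
[[ 0.9688  0.247   0.0185]
 [ 0.2472 -0.969  -0.0045]
 [ 0.0168  0.009  -0.9998]]
[ 0.8704 -0.5226 -0.455 ]
0.011705286532407284
[-0.5233  0.1543  1.498   0.0054  1.471   0.7973]
```

View pics/kk.png

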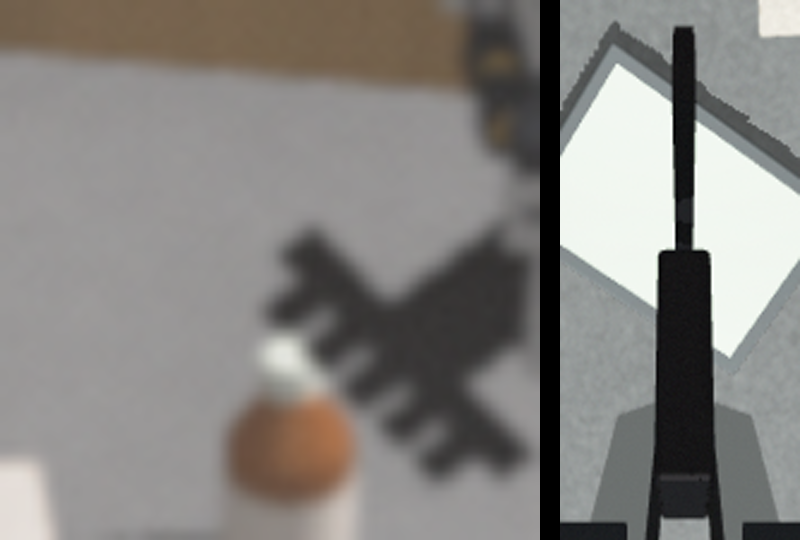

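View pics/side_k.png

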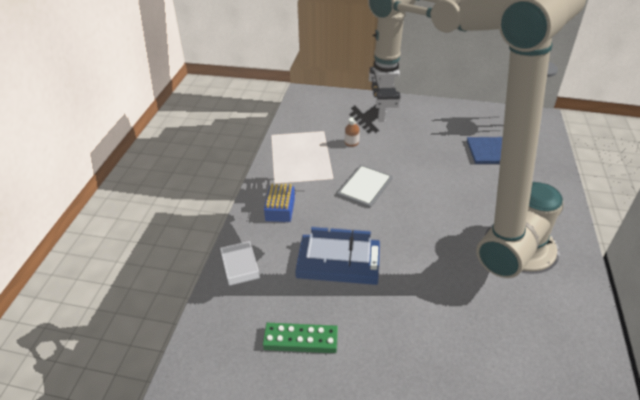

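```bash
python3 - <<'E'
from ang import *
c=load("side_k.npz");T=c.pop("T")
g=lambda x,y:(320+x/9,80+y/9)
for a,b in [((313,228),(528,452)),((298,250),(510,466)),((280,305),(438,475)),((395,300),(495,232)),((390,292),(460,372))]:
    P,L,A=sideang(c,T,g(*a),g(*b));print(np.array(P),(P[0]+P[1])/2,L,A)
cw=load("wrist_k.npz");cw.pop("T")
v=[60+x*220/540 for x in (27,250,478,516)];print(v);q=fit(cw,v);print(q)
b=body(0,0,q[0][2]/57.3)+np.array([q[0][0],0,-q[0][1]])/1000;print("comb centre world",T[:3,:3]@b+T[:3,3])
E
```

```text
[[ 0.5654 -0.1763  0.3302]
 [ 0.4877 -0.197   0.2335]] [ 0.5265 -0.1867  0.2819] 0.12578900039313257 50.22744239133221
[[ 0.5701 -0.1752  0.3216]
 [ 0.4936 -0.1956  0.2278]] [ 0.5319 -0.1854  0.2747] 0.1228393489405959 49.82852515621068
[[ 0.5755 -0.174   0.2995]
 [ 0.5185 -0.1892  0.2251]] [ 0.547  -0.1816  0.2623] 0.09503726675190888 51.61324953116249
[[ 0.5368 -0.1839  0.2998]
 [ 0.5046 -0.1919  0.326 ]] [ 0.5207 -0.1879  0.3129] 0.04226752593748665 38.19961938876807
[[ 0.5386 -0.1834  0.3032]
 [ 0.5132 -0.1902  0.2689]] [ 0.5259 -0.1868  0.286 ] 0.04324894781730292 52.501670641043965
[71.0, 161.85185185185185, 254.74074074074073, 270.22222222222223]
(array([17.0955, 13.099 , 49.1362]), array([ 1.0346, -2.3447,  0.1666,  0.9372]))
comb centre world [ 0.5194 -0.1884  0.2908]
```

Call:
carry_out(gripper=[-1,-1,-1,-1], translation=[[0,0,0],[0,0,0],[0,0,0],[0,0,0]], twist=[0,0,0,0])

```text
t: 16.85
tcp_pos: [0.4856, -0.1966, 0.274]
orientation: [[0.968, 0.249, 0.018], [0.249, -0.969, -0.004], [0.017, 0.009, -1.0]]
wrist_force: [0.1, 0.7, -0.8]
gripper_width: 0.0116
```

```bash
python3 look.py l top wrist; python3 - <<'E'
from ang import *
from bench import robot
print(robot.read_state()["qvel"])
a=cv2.imread("pics/top0.png");b=cv2.imread("pics/top_l.png")
o=np.vstack([a[110:300,140:540],b[110:300,140:540]]);cv2.imwrite("pics/cmp.png",cv2.resize(o,(600,570)))
E
```

```text
16.85
[ 0.4856 -0.1966  0.274 ]
[[ 0.9684  0.2486  0.0182]
 [ 0.2487 -0.9686 -0.0042]
 [ 0.0166  0.0086 -0.9998]]
[ 0.1331  0.6705 -0.7952]
0.011637899583349142
[-0.5217  0.1551  1.4976  0.0055  1.471   0.7973]
[-0.0017 -0.0028  0.0036 -0.0007 -0.0005 -0.0003]
```

View pics/cmp.png

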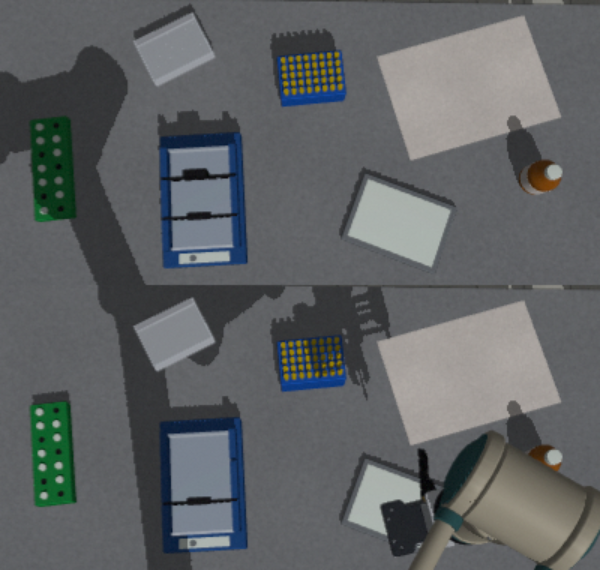

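The before and after top views match for the rack, tip box, bottle and low comb. The tall comb is held still over the pad, so I'm handing in.

```bash
python3 -c "
from bench import robot
print(robot.finish_job())"
```

```text
the job is handed in; nothing more can be done
None
```

I handed the job in at about 17 s with the tall comb held still over the middle of the light pad, tilted about 50° rather than 45°.

**What I did:** I gripped the tall comb by its block and drew it straight up about 70 mm, which cleared the side frames. I then carried it upright to about 3 cm from the pad's middle. The moves cannot tilt the tool, so I turned the comb inside the grip: I pushed its teeth against the pad's fixed edge, then pressed them lightly on the pad's top (contact forces about 5 to 13 N). After that I lifted it back over the pad.

**Last checks:**
- **Position:** the comb's centre is at about (0.519, -0.188, 0.291) m, against a pad middle of (0.520, -0.187). It is 29 cm above the bench.
- **Stillness:** joint speeds were near zero and the grip steady at 11.6 mm.
- **Tilt:** the side and wrist cameras both gave about 50°. I left this 5° error rather than risk another push.
- **Other things:** the low comb is still seated, and the rack, tip box and bottle look unmoved in the top view.

**What went less well:**
- **Slip:** the comb slipped roughly 2 cm in the grip during the pushes, so the pads now hold only the side part of the grip block. It did not creep between the last two measurements.
- **Early fit:** one earlier wrist-camera angle fit disagreed badly (residuals of about 15 px), so I discarded it for the later measurements.

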